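Load post caps and roll the tray into the drying cabinet

ROBOT

A 7-joint arm with a two-finger parallel gripper is mounted at the origin on the work surface. World frame = base frame: x ahead of the robot, y to its left, z up, the work surface at z = 0. Lengths are in m, angles in rad, forces in N, time in s.
With the tool pointing down it reaches from about 0.4 to 0.875 m from the base axis. Payload 19.3 kg.
Tool frame: the origin (TCP) lies at the very end of the fingers, on their centre line; the grasp point (between the pads) lies 19 mm behind it; z points along the fingers, y is the line along which they close (so a half turn about z gives the same grasp; the last joint's range is limited). The gripper opens to 85 mm and grips with 20 to 120 N. Pads are 22 mm wide; open, the fingers measure 114 mm over their backs; the gripper's body (76 mm by 85 mm) begins 54 mm behind the grasp point. The pads swing forward as they close: fully open they stand 13 mm farther back than shut.
Start: joints at [1.091, 0.521, -0.036, 1.599, 0.021, 1.021, -0.113], TCP at [0.249, -0.573, 0.231] pointing down, gripper open.
Joint ranges: [-2.91, 2.91], [-0.3, 2.13], [-1.5, 1.42], [0.17, 2.43], [-1.26, 4.41], [0.16, 1.93], [-2.52, 2.52]. Speed limits (rad/s): [1.89, 1.89, 2.39, 2.39, 3.01, 3.01, 3.01].

INTERFACE

Orientations are given as [roll, pitch, yaw] about the fixed x, y, z axes, in that order (R = Rz(yaw) Ry(pitch) Rx(roll)).
In Python, from workcell import bot gives the robot as it stands.
- The arm moves only by the tool jog_arm, never from a script. Its argument "motion" is a list of rows, each a list of 5 numbers: the shift along the tool's x, y, z scaled (see below), then the turn about the tool's z scaled (see below), then the opening, from 0 (shut) to 1 (fully open). A call has 1 to 12 rows; each row shifts and turns the commanded pose from where the row before left it, along the tool's axes as they then stand; what a row does not reach is not made up. The controller multiplies each number of a shift by 30 mm and each number of a turn by 0.08 rad. A row lasts 1/10 s, in which the tool goes at most 50 mm and 8.59 degrees, less where a joint would pass 70% of its speed; a pose out of reach is approached as far as the arm can. A call with a number of a shift or a turn outside -1 to 1 is refused whole. A call with a gripper value outside its range is refused whole. The fingers move at their own pace and stop on an object; "newtons" is the grip in N (left out, the last holds). Time passes only in rows, so rows that do not move let the fingers close. It gives the time, the measured TCP pose, the force, the opening and the grip force at its end, in the units of the state.
- bot.observe(): the state, without advancing time (a new reading comes with each control period).
- bot.grab_frame(name): name is "side" or "top"; returns a dict with "pixels" (420x560x3 uint8, red, green, blue), "fovy" (degrees; the focal length in pixels is half the picture's height over the tangent of half this angle, whatever the lens; pixels are square), "cx", "cy" (the principal point, pixels), "rvec" (rotation vector, rad) and "tvec" (3), from world to camera coordinates, as OpenCV has them. Camera axes: x right, y down, z forward; pixel columns grow to the right and rows downward; lengths in m; the calibration is good to about 2 mm. A picture is of the moment at which its call begins. There is no depth.
- bot.job_done(): hands the job in; it is judged then, once.
The state is a dict: "clock": time; "qpos": joint angles; "qd": joint speeds; "joint_efforts": joint torques, N m; "position": TCP position; "tool_rot": TCP orientation; "force": force on the tool from outside, world axes, zero at the start; "moment": the same for the moment, N m; "grip_width": finger opening in m; "finger_force": force on a finger pad.
Only numpy, scipy, OpenCV 4.12 (cv2) and the standard library are available. Lean on these libraries where they do the work, as an engineer would, in place of code of your own. Each camera call takes 0.05 s, during which the arm holds its last target. There are 200 camera calls.

TASK

Open the drying cabinet's active door (the one with the steel cover strip) wide, then slide the brass bolt on the other door down out of its keeper and open that door wide too. Stand every turned post cap that is on the bench upright in the blue tray, and push the loaded tray along the rollers into the bay until it is fully home against the back stops. Leave both doors standing wide open, and leave the mallet, the glue bottle and the tin where they are.

Things in the scene. Friction and masses are not known exactly. Their poses are not given: they have to be found in the camera images.
- cabinet: Green drying cabinet with roller track, one fixed unit. Origin: on the bench, under the middle of the cabinet's front edge. y: along the track into the bay (world +y, turned up to 0.1 rad); x: across, away from the robot; z up. Box x -100..100 mm, y 0..200, 217 high, clear roof; doorway 176 wide, its head at z 170, head rail above; hood strip (z 212..217) and bolt keeper overhang to y -20.
- track_end (a point): Middle of the loading end of the roller track, at the height of the rollers' tops (cabinet x 0, y -467 mm, z 55); axes as the cabinet's. From here the steel rollers (24 mm thick, every 40 mm, turning freely) run along +y to the back stops. Side rails: inner faces at x +-84, outer at x +-88, tops at z 75. The end plate here is up to z 69.
- active_hinge (a point): On the active door's upright hinge axis (cabinet x +100, y -9 mm), at z 137, half-way up. Axes as the cabinet's. Both leaves: 98 wide, 14 thick, z 80 to 195, centred on the hinge axis plane, hung at their outer edges in front of the cabinet face; they swing out towards the cabinet's -y, over the rails.
- passive_hinge (a point): The same on the passive door's hinge axis (cabinet x -100, y -9 mm).
- active_door (a joint): Active door, the far leaf (hinge at cabinet x +100). 0 = shut, grows as it opens, stops at 1.85 rad; may start slightly ajar; light friction, stays where left. It carries a steel cover strip, 66 mm high at the top of the leaf, which stands 26 mm off the leaf and laps from 90 to 135 mm from its hinge, over the passive door, hiding its bolt. Wide open = about 1.5 rad or more.
- passive_door (a joint): Passive door, the near leaf (hinge at cabinet x -100). 0 = shut, grows as it opens, stops at 1.85 rad; light friction. Held shut by its bolt. Wide open = about 1.5 rad or more.
- bolt (a joint): Brass flush bolt in the passive door, near the top of its free edge. 0 = shot up into the keeper (locked), 0.022 m = fully down; free of the keeper from about 0.012. Sliding it takes about 3 N and it stays where left.
- active_pull (a point): Grip point on the active door's black pull: an upright round bar 10 mm thick, 45 mm off the leaf's plane through the hinge (38 mm clear of its front face), 50 mm from the hinge; this point is 18 mm below the bar's free top end, at z 188. The bar's one stalk to the leaf is 53 mm below this point, so the bar can be taken from above from any side.
- passive_pull (a point): The same pull on the passive door.
- bolt_knob (a point): Middle of the top face of the bolt's brass thumb piece, 16 mm wide (across), 20 mm deep, 10 mm high, standing out 20 mm from the passive door's front face; about z 193 when locked; it moves down with the bolt and swings with the door. It can be pressed down from above once the active door is out of the way.
- bay_home (a point): Where the underside centre of the tray lies (rollers' top height, cabinet x 0, y 92, z 55) when the tray touches the back stops; axes as the cabinet's. The tray's rear wall is then 12 mm inside the front edge.
- tray_mid (a point): Centre of the open-topped blue plywood tray, half-way up (25 mm above its underside). Tray 160 x 160 mm outside, walls 6 mm thick, 50 high, floor 6 mm thick, inside 148 x 148; 0.45 kg. It stands on the rollers between the rails (4 mm play each side), axes along the cabinet's, and rolls easily along the track.
- cap0_mid (a point): Turned wooden post cap (absent in some starts), centre, half-way up: a square base 58 x 58 x 20 mm with an upright round stem 32 mm thick in its middle, 80 mm high in all, stem from 20 to 80 mm; 0.13 kg. z = its upright axis. Four fit in the tray, two by two.
- cap1_mid (a point): Turned wooden post cap (absent in some starts), centre, half-way up: a square base 58 x 58 x 20 mm with an upright round stem 32 mm thick in its middle, 80 mm high in all, stem from 20 to 80 mm; 0.13 kg. z = its upright axis. Four fit in the tray, two by two.
- cap2_mid (a point): Turned wooden post cap (absent in some starts), centre, half-way up: a square base 58 x 58 x 20 mm with an upright round stem 32 mm thick in its middle, 80 mm high in all, stem from 20 to 80 mm; 0.13 kg. z = its upright axis. Four fit in the tray, two by two.
- cap3_mid (a point): Turned wooden post cap (absent in some starts), centre, half-way up: a square base 58 x 58 x 20 mm with an upright round stem 32 mm thick in its middle, 80 mm high in all, stem from 20 to 80 mm; 0.13 kg. z = its upright axis. Four fit in the tray, two by two.
- mallet: Bystander: rubber mallet with a wooden handle, lying on the bench (head 64 mm thick, 100 long; handle 260 long). Origin under the head. Leave alone.
- glue: Bystander: white glue bottle, 60 mm across, 150 high, standing. Origin under its base. Leave alone.
- tin: Bystander: small grey tin, 60 mm across, 70 high, standing. Origin under its base. Leave alone.
There are look-alikes about, which are no part of the job. What is shaped like the part that bears cap0_mid but purple is not meant. Of the things that look like the part that bears tray_mid, the larger one is meant.

How it is judged:
By the outcome, as a careful person would: the job done as asked, in the order asked, and still so for the second after the job is handed in, with the robot touching nothing.
Of cap0, cap1, cap2, cap3 only 2 to 4 are there at a start; the rules pass over those that are not, and their reading is None.
At some moment in a run one of cap0, cap1, cap2, cap3 may be knocked a few centimetres aside while the robot is not near it.
It also fails if it takes over 210 s, if anything falls off the work surface, if the arm or the gripper's body presses on something with over 40 N, if the wrist force passes 120 N, or if a joint passes its speed limit or range.

## Working session

There is one attempt and no reset: what is moved stays moved. The work goes in short steps, Python scripts to look and compute and a tool call to move; the robot and the scene stay as the last step left them, time stands still between calls to the robot, and variables do not carry over. Pictures are saved under pics/ and viewed, at most 14 in all, crops included, and the job is handed in when it is done.

Besides the shell and the picture viewer there is one more tool, called as name(argument=value, ...) on one line, values as JSON. jog_arm: Moves the arm, as the interface text tells. Shifts and turns lie within -1 to 1; 1 stands for 30 mm of shift or 0.08 rad of turn. Its arguments: {"type":"object","properties":{"motion":{"type":"array","items":{"type":"array","items":{"type":"number"}}},"newtons":{"type":"number"}},"required":["motion"]}

```bash
mkdir -p pics; ls; cat > h.py <<'E'
import numpy as np, cv2
from workcell import bot
def grab(n):
    f=bot.grab_frame(n); im=np.array(f["pixels"],np.uint8); h=im.shape[0]
    fl=h/2/np.tan(np.radians(f["fovy"])/2)
    K=np.array([[fl,0,f["cx"]],[0,fl,f["cy"]],[0,0,1]])
    R=cv2.Rodrigues(np.array(f["rvec"],float))[0]; t=np.array(f["tvec"],float).ravel()
    return im,K,R,t
def ray(c,uv):
    im,K,R,t=c; d=R.T@np.linalg.inv(K)@np.array([uv[0],uv[1],1.]); return -R.T@t,d
def onz(c,uv,z):
    o,d=ray(c,uv); return o+d*(z-o[2])/d[2]
def proj(c,P):
    im,K,R,t=c; p=K@(R@np.array(P,float)+t); return p[:2]/p[2]
def tri(c1,u1,c2,u2):
    o1,d1=ray(c1,u1);o2,d2=ray(c2,u2)
    s=np.linalg.lstsq(np.c_[d1,-d2],o2-o1,rcond=None)[0]
    a,b=o1+d1*s[0],o2+d2*s[1]; return (a+b)/2,np.linalg.norm(a-b)
def save(im,n): cv2.imwrite("pics/"+n,im[...,::-1])
E
python3 - <<'E'
from h import *
s=bot.observe(); print(s)
for n in("top","side"):
    c=grab(n); save(c[0],n+"0.png"); print(n,c[1],-c[2].T@c[3],c[2][2])
E
```

```text
pics
{'clock': 0.0, 'qpos': array([ 1.0907966 ,  0.52203338, -0.03632198,  1.59997967,  0.02120978,
        1.02109008, -0.11279402]), 'qd': array([ 0.00086499,  0.00090591, -0.00041742,  0.0007381 ,  0.00010517,
       -0.00149656,  0.00045923]), 'joint_efforts': array([ 1.76414833e-03, -9.27122927e+01,  1.98031202e+00, -3.69936025e+01,
        1.78925134e-02,  8.05523247e-03, -1.59883057e-04]), 'position': array([ 0.24884901, -0.57297037,  0.23072387]), 'tool_rot': array([-3.14047108e+00,  9.03474487e-05,  4.09795686e-01]), 'force': array([-0.20708487, -1.71288914,  0.78063719]), 'moment': array([-0.01902762, -0.05978543, -0.03714108]), 'finger_force': 0.0, 'grip_width': 0.08546741869463728}
top [[506.48750465   0.         274.92024038]
 [  0.         506.48750465 211.07273747]
 [  0.           0.           1.        ]] [ 0.2482539  -0.01384262  1.71855113] [ 0.18503905 -0.00889803 -0.98269088]
side [[430.30842588   0.         282.68717918]
 [  0.         430.30842588 208.23106279]
 [  0.           0.           1.        ]] [0.26194422 1.08266943 0.85666405] [ 0.21603798 -0.81722547 -0.53429405]
```

View pics/top0.png

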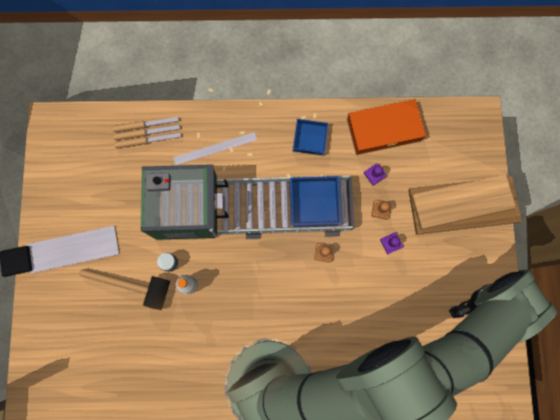

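View pics/side0.png

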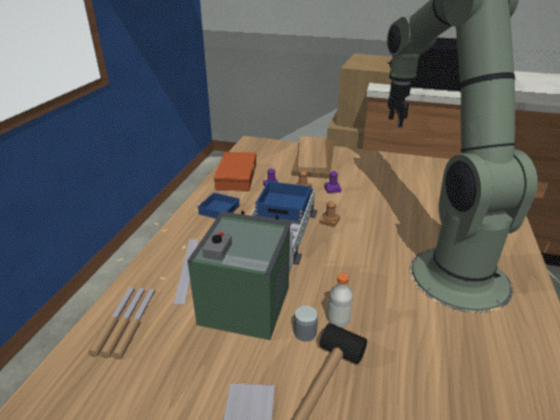

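The top view shows the cabinet at (180,200), big blue tray (316,201), small blue look-alike tray (311,137), brown caps at (382,209) and (324,252), purple look-alikes at (376,174) and (392,243), tin (167,262), glue (186,285), mallet (156,292). The side view agrees: two brown caps, at (303,180) and (331,213). Next, one close crop of the choices.

```bash
python3 - <<'E'
from h import *
c=grab("top"); im=c[0]
save(cv2.resize(im[150:270,130:410],None,fx=2.8,fy=2.8,interpolation=cv2.INTER_CUBIC),"crop1.png")
hsv=cv2.cvtColor(im,cv2.COLOR_RGB2HSV)
for p in[(382,209),(324,252),(376,174),(316,200),(311,137),(382,220),(180,230),(150,200)]: print(p,hsv[p[1],p[0]],onz(c,p,0).round(3))
# cabinet green / tray blue corners
for nm,lo,hi,z in[("blue",(100,120,40),(125,255,255),.105)]:
    m=cv2.inRange(hsv,lo,hi)
    for k in cv2.findContours(m,0,2)[0]:
        if cv2.contourArea(k)>400:
            b=cv2.boxPoints(cv2.minAreaRect(k)); print(nm,cv2.contourArea(k),b.round(1).tolist()); P=[onz(c,q,z) for q in b]; print(np.round(P,3).tolist(),np.mean(P,0).round(4))
E
```

```text
(382, 209) [ 13 158 140] [ 0.574 -0.4    0.   ]
(324, 252) [ 13 155 196] [ 0.428 -0.194  0.   ]
(376, 174) [148 133  73] [ 0.699 -0.386  0.   ]
(316, 200) [109 168 138] [ 0.609 -0.173  0.   ]
(311, 137) [107 187 139] [ 0.838 -0.162  0.   ]
(382, 220) [ 15 126 188] [ 0.535 -0.398  0.   ]
(180, 230) [66 62 58] [0.511 0.297 0.   ]
(150, 200) [ 65  14 110] [0.617 0.402 0.   ]
blue 2182.5 [[289.3999938964844, 177.8000030517578], [338.29998779296875, 176.0], [340.1000061035156, 223.3000030517578], [291.20001220703125, 225.10000610351562]]
[[0.662, -0.078, 0.105], [0.667, -0.239, 0.105], [0.509, -0.238, 0.105], [0.505, -0.08, 0.105]] [ 0.5858 -0.1587  0.105 ]
blue 895.0 [[292.8999938964844, 149.89999389648438], [297.1000061035156, 118.9000015258789], [327.5, 123.0], [323.29998779296875, 154.0]]
[[0.758, -0.091, 0.105], [0.866, -0.108, 0.105], [0.85, -0.209, 0.105], [0.742, -0.192, 0.105]] [ 0.8039 -0.1501  0.105 ]
blue 4078.5 [[-0.0, 0.0], [559.0, 0.0], [559.0, 11.0], [0.0, 11.0]]
[[1.319, 0.923, 0.105], [1.296, -1.043, 0.105], [1.253, -1.038, 0.105], [1.276, 0.92, 0.105]] [ 1.2861 -0.0597  0.105 ]
```

View pics/crop1.png

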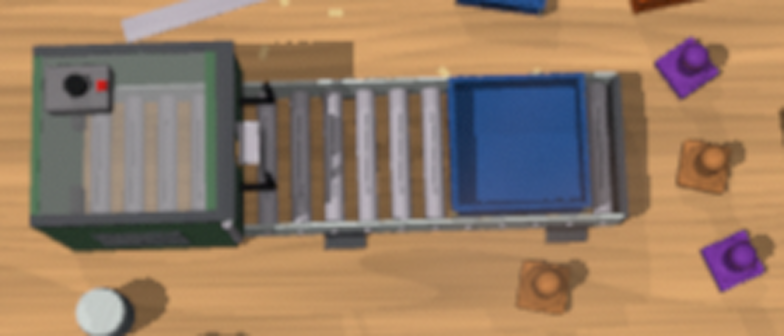

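The crop shows the meant tray at image (316,201), the two brown caps at (381.8,207) and (324.6,252.5) (the others are purple), the pulls' tops at about (224.6,183) and (224.6,215), and the pale cover strip at (219,201).

```bash
python3 - <<'E'
from h import *
c=grab("top"); f=lambda u,v:(130+u/2.8,150+v/2.8)
for n,uv,z in[("end far",(620,73),.072),("end near",(625,221),.072),("rail far at cab",(275,82),.075),("rail near at cab",(250,237),.075),("hood far",(236,40),.217),("hood near",(243,243),.217),("back far",(34,45),.217),("back near",(32,218),.217),("pullA",(268,93),.206),("pullA",(268,93),.188),("pullP",(268,182),.206),("pullP",(268,182),.188)]:
    print(n,np.round(f(*uv),1),onz(c,f(*uv),z).round(4))
s=grab("side"); im=s[0]
hs=cv2.cvtColor(im,cv2.COLOR_RGB2HSV)
save(np.hstack([cv2.resize(c[0][160:245,190:260],None,fx=6,fy=6,interpolation=cv2.INTER_CUBIC)[:500],cv2.resize(im[195:278,225:285],None,fx=6,fy=6,interpolation=cv2.INTER_CUBIC)[:500]][0:2]),"crop2.png")
hsv=cv2.cvtColor(c[0],cv2.COLOR_RGB2HSV)
for nm,cc in(("top",c),("side",s)):
    h=cv2.cvtColor(cc[0],cv2.COLOR_RGB2HSV); m=cv2.inRange(h,(5,130,50),(14,255,255))
    n,l,st,ce=cv2.connectedComponentsWithStats(m)
    for i in range(1,n):
        if 40<st[i,4]<3000: print(nm,st[i].tolist(),ce[i].round(1))
E
```

```text
end far [351.4 176.1] [ 0.6741 -0.2873  0.072 ]
end near [353.2 228.9] [ 0.4948 -0.2853  0.072 ]
rail far at cab [228.2 179.3] [0.668  0.1256 0.075 ]
rail near at cab [219.3 234.6] [0.4819 0.1545 0.075 ]
hood far [214.3 164.3] [0.6797 0.1563 0.217 ]
hood near [216.8 236.8] [0.4554 0.1474 0.217 ]
back far [142.1 166.1] [0.6771 0.377  0.217 ]
back near [141.4 227.9] [0.4857 0.3729 0.217 ]
pullA [225.7 183.2] [0.6222 0.1221 0.206 ]
pullA [225.7 183.2] [0.6267 0.1237 0.188 ]
pullP [225.7 215. ] [0.5231 0.1219 0.206 ]
pullP [225.7 215. ] [0.5264 0.1235 0.188 ]Traceback (most recent call last):
  File "<stdin>", line 7, in <module>
    return _nx.concatenate(arrs, 1, dtype=dtype, casting=casting)
           ~~~~~~~~~~~~~~~^^^^^^^^^^^^^^^^^^^^^^^^^^^^^^^^^^^^^^^
ValueError: all the input array dimensions except for the concatenation axis must match exactly, but along dimension 0, the array at index 0 has size 500 and the array at index 1 has size 498
```

```bash
python3 - <<'E'
from h import *
c=grab("top"); s=grab("side")
R=lambda a:cv2.resize(a,(390,570),interpolation=cv2.INTER_CUBIC)
save(np.hstack([R(c[0][155:250,200:265]),R(s[0][195:290,230:295])]),"crop2.png")
for nm,cc in(("top",c),("side",s)):
    h=cv2.cvtColor(cc[0],cv2.COLOR_RGB2HSV); m=cv2.inRange(h,(5,135,50),(14,255,255))
    n,l,st,ce=cv2.connectedComponentsWithStats(m)
    for i in range(1,n):
        if 40<st[i,4]<3000: print(nm,st[i].tolist(),ce[i].round(1))
E
```

```text
top [372, 200, 20, 19, 299] [381.1 209. ]
top [314, 243, 20, 19, 297] [323.7 252.3]
top [530, 264, 30, 156, 2984] [548.7 346.6]
top [178, 279, 9, 8, 59] [181.9 282.5]
side [214, 150, 42, 41, 1351] [234.9 171.1]
side [337, 273, 12, 11, 104] [342.5 278. ]
```

View pics/crop2.png

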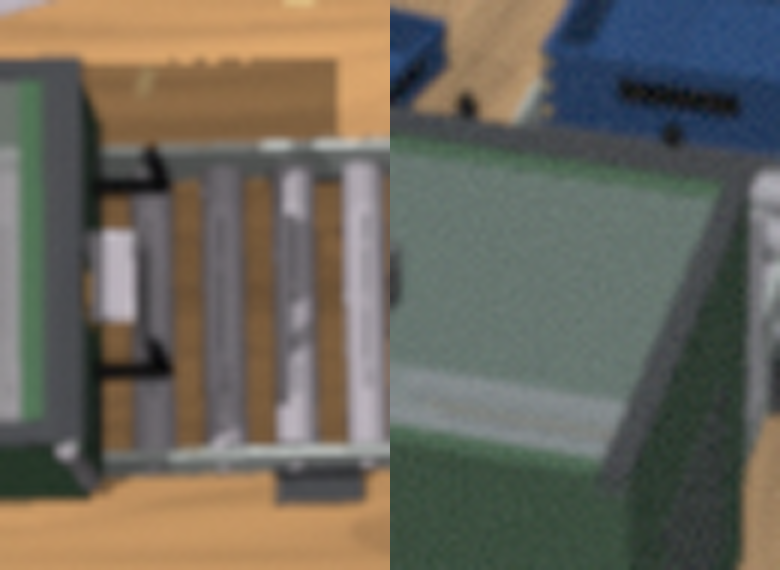

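The left crop (top view) shows the bar tips at image (225.3,180.8) active and (225.5,212.2) passive; the right crop (side view) shows them at (242.5,211.7) and (277,216.3).

```bash
python3 - <<'E'
from h import *
c=grab("top"); s=grab("side")
for a,b in(((225.2,181.0),(242.5,212)),((225.4,212.4),(277,216.6))): print(tri(c,a,s,b))
print("strip",[onz(c,(200+u/6,155+v/6),.195).round(4).tolist() for u,v in((103,230),(136,230),(136,322),(103,322))])
print("hood/top", [onz(c,(200+u/6,155+v/6),.217).round(4).tolist() for u,v in((80,58),(82,438))])
h=cv2.cvtColor(c[0],cv2.COLOR_RGB2HSV); g=cv2.cvtColor(c[0],cv2.COLOR_RGB2GRAY)
# tray/rails edges: rail tops bright columns
for u in (250,270,280): print(u,g[170:185,u].tolist(),g[225:240,u].tolist())
for w,l,m in(("cap",(5,135,50),(14,255,255)),):
    M=cv2.inRange(h,l,m)
    for k in cv2.findContours(M,0,1)[0]:
        if 200<cv2.contourArea(k)<400:
            r=cv2.minAreaRect(k); b=cv2.boxPoints(r); print(r, [onz(c,q,.02).round(4).tolist() for q in b])
E
```

```text
(array([0.63194895, 0.12457741, 0.19752713]), np.float64(0.0010955557841043067))
(array([0.53202288, 0.12338325, 0.19930944]), np.float64(0.0007429600035367339))
strip [[0.5933, 0.1493, 0.195], [0.5931, 0.1324, 0.195], [0.545, 0.1322, 0.195], [0.5452, 0.149, 0.195]]
hood/top [[0.6786, 0.1592, 0.217], [0.4821, 0.1569, 0.217]]
250 [111, 113, 111, 106, 102, 101, 102, 104, 119, 113, 89, 83, 94, 117, 136] [164, 165, 163, 152, 166, 170, 117, 101, 72, 59, 73, 76, 78, 94, 131]
270 [163, 165, 168, 166, 164, 162, 160, 157, 151, 131, 106, 122, 150, 163, 164] [142, 138, 126, 139, 161, 134, 105, 103, 124, 146, 148, 148, 152, 153, 150]
280 [164, 168, 170, 168, 161, 157, 162, 176, 167, 119, 100, 106, 116, 119, 116] [97, 97, 102, 150, 165, 121, 104, 119, 141, 147, 148, 149, 151, 149, 143]
((323.8299865722656, 252.1899871826172), (17.5362491607666, 17.39482879638672), 8.13010311126709) [[0.4007, -0.1574, 0.02], [0.4587, -0.1675, 0.02], [0.4494, -0.2258, 0.02], [0.3916, -0.2154, 0.02]]
((380.98077392578125, 209.0961456298828), (17.65045166015625, 17.454336166381836), 11.309932708740234) [[0.5465, -0.3553, 0.02], [0.606, -0.3701, 0.02], [0.593, -0.4289, 0.02], [0.5337, -0.4137, 0.02]]
```

jog_arm(motion=[[0, 0, -1, -1, 0.5], [0, 0, -0.5, -1, 0.5], [0, 0, 0, -1, 0.5], [0, 0, 0, -1, 0.5], [0, 0, 0, -1, 0.5], [0, 0, 0, -1, 0.5], [0, 0, 0, -1, 0.5], [0, 0, 0, -1, 0.5], [0, 0, 0, -1, 0.5], [0, 0, 0, -1, 0.5], [0, 0, 0, -1, 0.5], [0, 0, 0, -1, 0.5]], newtons=40)

```text
clock: 1.65
position: [0.249, -0.5732, 0.2763]
tool_rot: [-3.142, -0.0, 1.373]
force: [-0.5, -0.2, 0.1]
grip_width: 0.0424
finger_force: 0.0
```

```bash
cat >> h.py <<'E'
def togo(x,y,z=None,yaw=None):
    """units of jog: tool x,y,z and turn from the measured pose"""
    s=bot.observe(); p=np.array(s["position"]); Y=s["tool_rot"][2]
    z=p[2] if z is None else z
    R=np.array([[np.cos(Y),np.sin(Y),0],[np.sin(Y),-np.cos(Y),0],[0,0,-1]]).T
    # columns = tool axes in world -> rows here
    tx=np.array([np.cos(Y),np.sin(Y),0]);ty=np.array([np.sin(Y),-np.cos(Y),0]);tz=np.array([0,0,-1.])
    d=np.array([x,y,z])-p
    u=np.array([d@tx,d@ty,d@tz])/.03
    t=0 if yaw is None else -(((yaw-Y+np.pi)%(2*np.pi))-np.pi)/.08
    print("t",round(s["clock"],2),"pos",p.round(4),"yaw",round(Y,4),"w",round(s["grip_width"],4),"q7",s["qpos"][6].round(2),"TOGO",u.round(2),"turn",round(t,2))
C0=np.array([.5785,.178]); CY=.013
def cab(x,y):
    c,s=np.cos(CY),np.sin(CY); return C0+np.array([c*x-s*y,s*x+c*y])
E
python3 - <<'E'
from h import *
x,y=cab(50,-54) if 0 else cab(.05,-.054); print(x,y); togo(x,y,.26,np.pi/2+CY)
c=grab("top"); print([onz(c,(u,v),.075).round(4).tolist() for u,v in((250,178.2),(280,177.6),(250,229.8),(270,229.2),(280,229))])
h=cv2.cvtColor(c[0],cv2.COLOR_RGB2HSV); m=cv2.inRange(h,(5,135,50),(14,255,255))
n,l,st,ce=cv2.connectedComponentsWithStats(m)
print([ (st[i].tolist(),ce[i].round(1).tolist()) for i in range(1,n) if 150<st[i,4]<600])
E
```

```text
0.6291977552866689 0.12465454462755948
t 1.65 pos [ 0.249  -0.5732  0.2763] yaw 1.3731 w 0.0424 q7 0.76 TOGO [25.3   7.86  0.54] turn -2.63
[[0.6707, 0.0528, 0.075], [0.6714, -0.0475, 0.075], [0.4965, 0.0539, 0.075], [0.4975, -0.0116, 0.075], [0.4977, -0.0445, 0.075]]
[([372, 200, 19, 19, 294], [380.9, 209.1]), ([315, 243, 19, 19, 297], [323.7, 252.2]), ([538, 264, 22, 34, 408], [551.8, 276.7])]
```

jog_arm(motion=[[1, 0, 0, -1, 0.5], [1, 0, 0, -1, 0.5], [1, 0.5, 0, -0.6, 0.5], [1, 0.5, 0, 0, 0.5], [1, 0.5, 0, 0, 0.5], [1, 0.5, 0, 0, 0.5], [1, 0.5, 0, 0, 0.5], [1, 0.5, 0, 0, 0.5], [1, 0.5, 0, 0, 0.5], [1, 0.5, 0, 0, 0.5], [1, 0.5, 0, 0, 0.5], [1, 0.5, 0, 0, 0.5]])

```text
clock: 2.9
position: [0.4084, -0.2126, 0.2765]
tool_rot: [3.141, 0.0, 1.576]
force: [0.4, 0.4, -0.8]
grip_width: 0.0426
finger_force: 0.0
```

```bash
sed -i 's/^C0=.*/C0=np.array([.581,.178]); CY=.012/' h.py; python3 - <<'E'
from h import *
x,y=cab(.05,-.054); togo(x,y,.26,np.pi/2+CY)
E
```

```text
t 2.9 pos [ 0.4084 -0.2126  0.2765] yaw 1.5758 w 0.0426 q7 0.22 TOGO [11.2   7.5   0.55] turn -0.09
```

jog_arm(motion=[[1, 0.7, 0, 0, 0.5], [1, 0.7, 0, 0, 0.5], [1, 0.7, 0, 0, 0.5], [1, 0.7, 0, 0, 0.5], [1, 0.7, 0, 0, 0.5], [1, 0.7, 0, 0, 0.5], [1, 0.7, 0, 0, 0.5], [1, 0.7, 0, 0, 0.5], [1, 0.7, 0, 0, 0.5], [1, 0.7, 0, 0, 0.5], [1, 0.5, 0, 0, 0.5], [0, 0, 0, 0, 0.5]])

```text
clock: 4.1
position: [0.6311, 0.1227, 0.2757]
tool_rot: [-3.141, -0.003, 1.581]
force: [-0.9, 0.4, 0.1]
grip_width: 0.043
finger_force: 0.0
```

```bash
python3 - <<'E'
from h import *
x,y=cab(.05,-.054); togo(x,y,.169,np.pi/2+CY)
c=grab("top"); s=grab("side")
R=lambda a:cv2.resize(a,(390,570),interpolation=cv2.INTER_CUBIC)
save(np.hstack([R(c[0][155:250,200:265]),R(s[0][170:265,230:295])]),"crop3.png")
E
```

```text
t 4.1 pos [0.6311 0.1227 0.2757] yaw 1.5807 w 0.043 q7 -0.52 TOGO [0.06 0.02 3.56] turn -0.03
```

View pics/crop3.png

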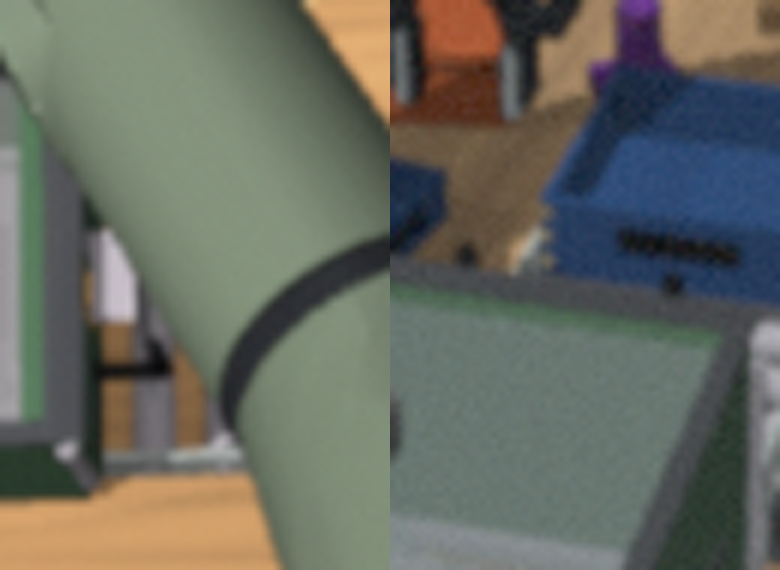

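The side crop shows the pads straddling the active bar's tip (crop x 405 and 515, bar at 465), so it is aligned. Down and close.

jog_arm(motion=[[0, 0, 1, 0, 0.5], [0, 0, 1, 0, 0.5], [0, 0, 1, 0, 0.5], [0, 0, 0.5, 0, 0.5], [0, 0, 0, 0, 0], [0, 0, 0, 0, 0], [0, 0, 0, 0, 0], [0, 0, 0, 0, 0], [0, 0, 0, 0, 0], [0, 0, 0, 0, 0]], newtons=40)

```text
clock: 5.2
position: [0.6314, 0.1178, 0.1728]
tool_rot: [3.139, -0.0, 1.577]
force: [-1.0, -1.4, 7.6]
grip_width: 0.0084
finger_force: 39.8
```

```bash
python3 - <<'E'
from h import *
# arc rows in tool axes while turning -1 per row (yaw +0.08), world chord -> tool axes at start of row
r=np.array([-.05,-.045])
for k in (0,10):
    Y=np.pi/2+.08*k
    th=.08*k
    f=lambda a:np.array([-.05*np.cos(a)+.045*np.sin(a),-.05*np.sin(a)-.045*np.cos(a)])
    d=f(th+.08)-f(th); tx=np.array([np.cos(Y),np.sin(Y)]);ty=np.array([np.sin(Y),-np.cos(Y)])
    print(d@tx/.03,d@ty/.03)
print(bot.observe()["position"],bot.observe()["force"])
E
```

```text
-0.1283937160692169 0.12520253044939317
-0.12839371606921715 0.12520253044939303
[0.63135091 0.11776253 0.1728128 ] [-0.99783205 -1.39451344  7.62837902]
```

jog_arm(motion=[[-0.13, 0.125, 0, -1, 0], [-0.13, 0.125, 0, -1, 0], [-0.13, 0.125, 0, -1, 0], [-0.13, 0.125, 0, -1, 0], [-0.13, 0.125, 0, -1, 0], [-0.13, 0.125, 0, -1, 0], [-0.13, 0.125, 0, -1, 0], [-0.13, 0.125, 0, -1, 0]])

```text
clock: 6.0
position: [0.6687, 0.0997, 0.1728]
tool_rot: [3.136, -0.002, 2.223]
force: [4.8, 14.9, -1.4]
grip_width: 0.0089
finger_force: 39.6
```

```bash
cat >> h.py <<'E'
def pull(side,th):
    """side +1 active, -1 passive: pull position in world"""
    x=-.05*np.cos(th)+.045*np.sin(th); y=-.05*np.sin(th)-.045*np.cos(th)
    return cab(side*(.1+x),-.009+y)
E
python3 - <<'E'
from h import *
print(bot.observe()["force"]); [ (print(t,pull(1,t).round(4)), togo(*pull(1,t))) for t in(.55,.64,.7)]
E
```

```text
[ 4.78917653 14.86562564 -1.39113255]
0.55 [0.6628 0.1055]
t 6.0 pos [0.6687 0.0997 0.1728] yaw 2.2226 w 0.0089 q7 0.05 TOGO [ 0.27 -0.04  0.  ] turn 0
0.64 [0.6687 0.1041]
t 6.0 pos [0.6687 0.0997 0.1728] yaw 2.2226 w 0.0089 q7 0.05 TOGO [0.12 0.09 0.  ] turn 0
0.7 [0.6726 0.1035]
t 6.0 pos [0.6687 0.0997 0.1728] yaw 2.2226 w 0.0089 q7 0.05 TOGO [0.02 0.18 0.  ] turn 0
```

jog_arm(motion=[[-0.05, 0.125, 0, -1, 0], [-0.13, 0.13, 0, -1, 0], [-0.13, 0.13, 0, -1, 0], [-0.13, 0.13, 0, -1, 0], [-0.13, 0.13, 0, -1, 0], [-0.13, 0.13, 0, -1, 0]])

```text
clock: 6.6
position: [0.6998, 0.1017, 0.1728]
tool_rot: [3.139, 0.001, 2.701]
force: [1.7, 6.1, 3.2]
grip_width: 0.0085
finger_force: 39.9
```

```bash
python3 - <<'E'
from h import *
print(bot.observe()["force"]); [ (print(t,pull(1,t).round(4)), togo(*pull(1,t))) for t in(1.0,1.12,1.25)]
E
```

```text
[1.67590604 6.10462958 3.19620014]
1.0 [0.6927 0.1039]
t 6.6 pos [0.6998 0.1017 0.1728] yaw 2.701 w 0.0085 q7 0.5 TOGO [ 0.24 -0.03  0.  ] turn 0
1.12 [0.7006 0.1058]
t 6.6 pos [0.6998 0.1017 0.1728] yaw 2.701 w 0.0085 q7 0.5 TOGO [0.03 0.14 0.  ] turn 0
1.25 [0.7088 0.1089]
t 6.6 pos [0.6998 0.1017 0.1728] yaw 2.701 w 0.0085 q7 0.5 TOGO [-0.17  0.34  0.  ] turn 0
```

jog_arm(motion=[[-0.13, 0.13, 0, -1, 0], [-0.13, 0.13, 0, -1, 0], [-0.13, 0.13, 0, -1, 0], [-0.13, 0.13, 0, -1, 0], [-0.13, 0.13, 0, -1, 0], [-0.13, 0.13, 0, -1, 0], [-0.13, 0.13, 0, -1, 0], [0, 0, 0, 0, 0]])

```text
clock: 7.4
position: [0.732, 0.1212, 0.1729]
tool_rot: [-3.141, 0.003, -3.023]
force: [3.0, -3.3, 7.6]
grip_width: 0.0088
finger_force: 40.5
```

```bash
sed -i 's/^C0=.*/C0=np.array([.581,.174]); CY=.012/' h.py; python3 - <<'E'
from h import *
print(bot.observe()["force"]); [ (print(t,pull(1,t).round(4)), togo(*pull(1,t))) for t in(1.6,1.68,1.75)]
E
```

```text
[ 3.0163661  -3.31290348  7.64212649]
1.6 [0.7281 0.1181]
t 7.4 pos [0.732  0.1212 0.1729] yaw -3.0233 w 0.0088 q7 1.02 TOGO [ 0.14 -0.09  0.  ] turn 0
1.68 [0.7318 0.122 ]
t 7.4 pos [0.732  0.1212 0.1729] yaw -3.0233 w 0.0088 q7 1.02 TOGO [0.   0.03 0.  ] turn 0
1.75 [0.7348 0.1257]
t 7.4 pos [0.732  0.1212 0.1729] yaw -3.0233 w 0.0088 q7 1.02 TOGO [-0.11  0.14  0.  ] turn 0
```

jog_arm(motion=[[0, 0, 0, 0, 0.5], [0, 0, 0, 0, 0.5], [0, 0, 0, 0, 0.5], [0, 0, -1, 0, 0.5], [0, 0, -1, 0, 0.5], [0, 0, -1, 0, 0.5], [0, 0.7, -0.4, 1, 0.5], [0, 0.7, 0, 1, 0.5], [0, 0.7, 0, 1, 0.5], [0, 0.7, 0, 1, 0.5], [0, 0.7, 0, 1, 0.5], [0, 0.7, 0, 1, 0.5]])

```text
clock: 8.6
position: [0.741, 0.2468, 0.2735]
tool_rot: [-3.142, 0.0, 2.775]
force: [-0.4, 0.2, 0.5]
grip_width: 0.0428
finger_force: 0.0
```

jog_arm(motion=[[0, 0.7, 0, 1, 0], [0, 0.7, 0, 1, 0], [0, 0.7, 0, 1, 0], [0, 0.7, 0, 1, 0], [-0.6, 0.3, 0, 1, 0], [-0.6, 0.3, 0, 1, 0], [-0.6, 0, 0, 1, 0], [-0.6, 0, 0, 1, 0], [-0.6, 0, 0, 1, 0], [-0.6, 0, 0, 1, 0], [-0.6, 0, 0, 1, 0], [-0.6, 0, 0, 1, 0]])

```text
clock: 9.8
position: [0.8728, 0.2168, 0.2729]
tool_rot: [-3.141, -0.0, 1.815]
force: [-0.6, 0.0, -0.3]
grip_width: 0.0002
finger_force: 0.0
```

```bash
python3 - <<'E'
from h import *
togo(*cab(-.015,-.033),.22,np.pi/2+CY)
c=grab("top"); s=grab("side")
R=lambda a:cv2.resize(a,(480,600),interpolation=cv2.INTER_CUBIC)[:570]
save(R(c[0][155:255,195:275]),"crop4.png")
E
```

```text
t 9.8 pos [0.8728 0.2168 0.2729] yaw 1.8148 w 0.0002 q7 -0.14 TOGO [ 1.000e-02 -1.052e+01  1.760e+00] turn 2.9
```

View pics/crop4.png

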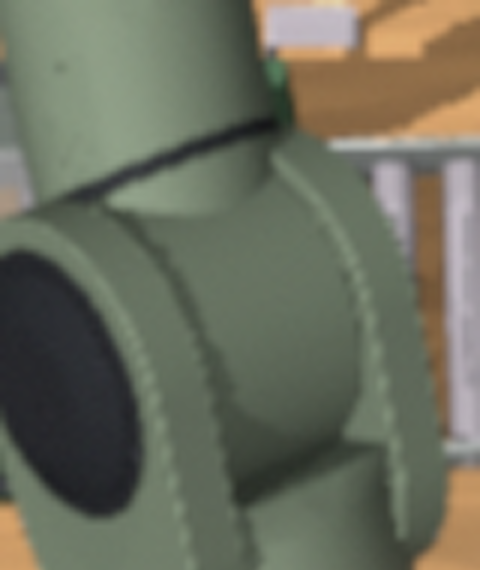

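The arm covers the doors in this view (I went the wrong way in y); backing off toward −y to see.

jog_arm(motion=[[-0.7, -0.95, 0, 0, 0], [-0.7, -0.95, 0, 0, 0], [-0.7, -0.95, 0, 0, 0], [-0.7, -0.95, 0, 0, 0], [-0.7, -0.95, 0, 0, 0], [-0.7, -0.95, 0, 0, 0], [-0.7, -0.95, 0, 0, 0], [-0.7, -0.95, 0, 0, 0], [-0.7, -0.95, 0, 0, 0], [-0.7, -0.95, 0, 1, 0], [-0.7, -0.95, 0, 1, 0], [0, 0, 0, 0.9, 0]])

```text
clock: 11.1
position: [0.636, -0.0706, 0.2742]
tool_rot: [-3.141, 0.002, 1.58]
force: [0.7, -0.2, 0.4]
grip_width: -0.0003
finger_force: 0.0
```

```bash
python3 - <<'E'
from h import *
togo(*cab(-.015,-.033),.22,np.pi/2+CY)
c=grab("top")
R=lambda a:cv2.resize(a,(480,600),interpolation=cv2.INTER_CUBIC)
save(R(c[0][155:255,195:275]),"crop5.png")
E
```

```text
t 11.1 pos [ 0.636  -0.0706  0.2742] yaw 1.5798 w -0.0003 q7 -0.28 TOGO [ 7.07 -2.26  1.81] turn -0.04
```

View pics/crop5.png

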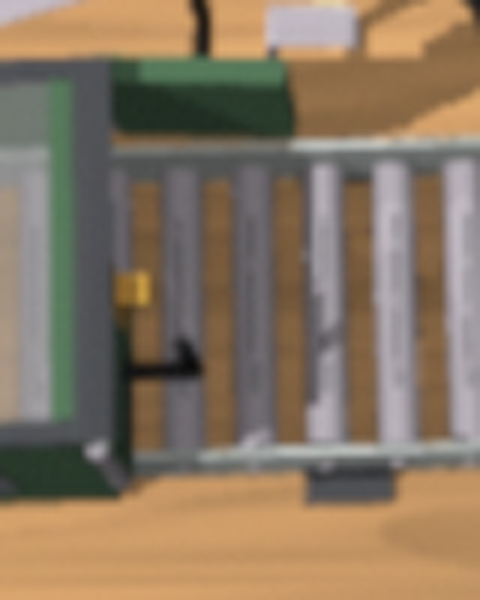

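The active door stands wide open (crop y 60–135), and the brass knob shows at crop (117–150, 270–306), i.e. image about (217.5,202.7).

```bash
python3 - <<'E'
from h import *
c=grab("top"); h=cv2.cvtColor(c[0],cv2.COLOR_RGB2HSV); print(h[203,217])
m=cv2.inRange(h[190:215,205:230],(18,140,100),(32,255,255)); ys,xs=np.nonzero(m); print(len(xs),xs.min()+205,xs.max()+205,ys.min()+190,ys.max()+190)
for uv in((195+150/6,155+272/6),(195+150/6,155+300/6),(217.2,202.5)): print(onz(c,uv,.193).round(4))
print("knob expected y front/mid",cab(-.015,-.036),cab(-.015,-.026))
togo(onz(c,(217.2,202.3),.193)[0],cab(-.015,-.033)[1],.22,np.pi/2+CY)
E
```

```text
[ 19 171 149]
31 214 219 200 205
[0.5716 0.1407 0.193 ]
[0.5569 0.1406 0.193 ]
[0.5649 0.1493 0.193 ]
knob expected y front/mid [0.56643307 0.1378226 ] [0.56631307 0.14782188]
t 11.2 pos [ 0.6379 -0.0669  0.2744] yaw 1.585 w 0.0001 q7 -0.28 TOGO [ 6.96 -2.31  1.81] turn 0.03
```

jog_arm(motion=[[1, -0.4, 0, 0, 0], [1, -0.4, 0, 0, 0], [1, -0.4, 0, 0, 0], [1, -0.4, 0, 0, 0], [1, -0.4, 0, 0, 0], [1, -0.35, 0, 0, 0], [0.85, 0, 0.6, 0, 0], [0, 0, 1, 0, 0], [0, 0, 0.2, 0, 0]])

```text
clock: 12.1
position: [0.5633, 0.1391, 0.2174]
tool_rot: [-3.138, 0.0, 1.592]
force: [0.3, -0.5, 0.2]
grip_width: -0.0004
finger_force: 0.0
```

```bash
python3 - <<'E'
from h import *
togo(.565,.138,.168,np.pi/2+CY); print(bot.observe()["force"])
E
```

```text
t 12.1 pos [0.5633 0.1391 0.2174] yaw 1.5918 w -0.0004 q7 -0.68 TOGO [-0.04  0.06  1.65] turn 0.11
[ 0.2598177  -0.48796431  0.17101951]
```

Press down in small steps.

jog_arm(motion=[[0, 0, 0.4, 0, 0], [0, 0, 0.4, 0, 0], [0, 0, 0.2, 0, 0], [0, 0, 0.2, 0, 0], [0, 0, 0.2, 0, 0], [0, 0, 0.2, 0, 0], [0, 0, 0.1, 0, 0]])

```text
clock: 12.8
position: [0.5655, 0.138, 0.1695]
tool_rot: [3.14, -0.001, 1.586]
force: [-7.5, -5.4, 38.4]
grip_width: 0.0003
finger_force: 19.3
```

```bash
python3 - <<'E'
from h import *
togo(.565,.138,.170); print(bot.observe()["force"])
E
```

```text
t 12.8 pos [0.5655 0.138  0.1695] yaw 1.5857 w 0.0003 q7 -0.72 TOGO [-0.   -0.02 -0.02] turn 0
[-7.51776154 -5.38422291 38.37504617]
```

jog_arm(motion=[[0, 0, -0.5, 0, 0], [0, 0, -1, 0, 0], [0, 0, -1, 0, 0], [0, 0, -1, 0, 0.5], [0, 0, 0, 0, 0.5]])

```text
clock: 13.3
position: [0.566, 0.1386, 0.2778]
tool_rot: [3.136, -0.002, 1.586]
force: [-0.3, 0.7, -0.5]
grip_width: 0.0283
finger_force: 0.0
```

```bash
python3 - <<'E'
from h import *
togo(*pull(-1,0),.172,np.pi/2+CY); print(bot.observe()["force"])
E
```

```text
t 13.3 pos [0.566  0.1386 0.2778] yaw 1.5859 w 0.0283 q7 -0.64 TOGO [-0.62 -1.16  3.53] turn 0.04
[-0.26126088  0.71197592 -0.48215455]
```

jog_arm(motion=[[-0.6, -0.6, 0, 0, 0.5], [0, -0.55, 0, 0, 0.5], [0, 0, 0, 0, 0.5], [0, 0, 1, 0, 0.5], [0, 0, 1, 0, 0.5], [0, 0, 1, 0, 0.5], [0, 0, 0.5, 0, 0.5], [0, 0, 0, 0, 0], [0, 0, 0, 0, 0], [0, 0, 0, 0, 0], [0, 0, 0, 0, 0], [0, 0, 0, 0, 0]])

```text
clock: 14.5
position: [0.5312, 0.1196, 0.17]
tool_rot: [3.139, -0.001, 1.586]
force: [-0.2, 0.4, 8.3]
grip_width: 0.0086
finger_force: 40.1
```

```bash
python3 - <<'E'
from h import *
togo(*pull(-1,0),.172,np.pi/2+CY); print(bot.observe()["force"])
E
```

```text
t 14.5 pos [0.5312 0.1196 0.17  ] yaw 1.5858 w 0.0086 q7 -0.72 TOGO [-0.01  0.02 -0.07] turn 0.04
[-0.24127503  0.36885569  8.2639615 ]
```

```bash
python3 - <<'E'
from h import *
Y0=np.pi/2+CY
for k in range(21):
    a=pull(-1,.08*k);b=pull(-1,.08*k+.08);d=b-a;Y=Y0-.04*k
    print(k,round(d@[np.cos(Y),np.sin(Y)]/.03,2),round(d@[np.sin(Y),-np.cos(Y)]/.03,2),end="; ")
E
```

```text
0 -0.13 -0.13; 1 -0.12 -0.13; 2 -0.12 -0.14; 3 -0.11 -0.14; 4 -0.11 -0.14; 5 -0.1 -0.15; 6 -0.09 -0.15; 7 -0.09 -0.16; 8 -0.08 -0.16; 9 -0.08 -0.16; 10 -0.07 -0.17; 11 -0.06 -0.17; 12 -0.06 -0.17; 13 -0.05 -0.17; 14 -0.04 -0.17; 15 -0.04 -0.18; 16 -0.03 -0.18; 17 -0.02 -0.18; 18 -0.01 -0.18; 19 -0.01 -0.18; 20 0.0 -0.18;
```

jog_arm(motion=[[-0.13, -0.13, 0, 0.5, 0], [-0.12, -0.13, 0, 0.5, 0], [-0.12, -0.14, 0, 0.5, 0], [-0.11, -0.14, 0, 0.5, 0], [-0.11, -0.14, 0, 0.5, 0], [-0.1, -0.15, 0, 0.5, 0], [-0.09, -0.15, 0, 0.5, 0], [-0.09, -0.16, 0, 0.5, 0]])

```text
clock: 15.3
position: [0.4949, 0.0979, 0.1699]
tool_rot: [3.139, -0.002, 1.264]
force: [4.9, 0.5, 4.2]
grip_width: 0.0087
finger_force: 39.9
```

```bash
python3 - <<'E'
from h import *
print(bot.observe()["force"],bot.observe()["qpos"]); [ (print(t,pull(-1,t).round(4)), togo(*pull(-1,t))) for t in(.6,.64)]
E
```

```text
[4.91162909 0.52018926 4.21319704] [ 0.16822667  0.47487537 -0.63230517  1.95286844  0.37625128  0.8284686
 -0.9765091 ]
0.6 [0.4978 0.0986]
t 15.3 pos [0.4949 0.0979 0.1699] yaw 1.2636 w 0.0087 q7 -0.98 TOGO [0.05 0.08 0.  ] turn 0
0.64 [0.4951 0.098 ]
t 15.3 pos [0.4949 0.0979 0.1699] yaw 1.2636 w 0.0087 q7 -0.98 TOGO [0.01 0.01 0.  ] turn 0
```

Tracks well; the door is opening (0.64 rad). Continue.

jog_arm(motion=[[-0.08, -0.16, 0, 0.5, 0], [-0.08, -0.16, 0, 0.5, 0], [-0.07, -0.17, 0, 0.5, 0], [-0.06, -0.17, 0, 0.5, 0], [-0.06, -0.17, 0, 0.5, 0], [-0.05, -0.17, 0, 0.5, 0], [-0.04, -0.17, 0, 0.5, 0], [-0.04, -0.18, 0, 0.5, 0], [-0.03, -0.18, 0, 0.5, 0], [-0.02, -0.18, 0, 0.5, 0], [-0.01, -0.18, 0, 0.5, 0], [-0.01, -0.18, 0, 0.5, 0]])

```text
clock: 16.5
position: [0.4339, 0.1131, 0.1698]
tool_rot: [3.14, -0.0, 0.783]
force: [-3.6, -3.5, 9.0]
grip_width: 0.009
finger_force: 40.6
```

jog_arm(motion=[[0, -0.18, 0, 0.5, 0], [0, 0, 0, 0, 0]])

```text
clock: 16.7
position: [0.4294, 0.1173, 0.1697]
tool_rot: [3.14, 0.001, 0.744]
force: [-7.1, -9.5, 16.5]
grip_width: 0.0087
finger_force: 41.4
```

```bash
python3 - <<'E'
from h import *
print(bot.observe()["force"],bot.observe()["qpos"]); [ (print(t,pull(-1,t).round(4)), togo(*pull(-1,t))) for t in(1.6,1.68)]
E
```

```text
[-7.12796808 -9.54699547 16.52889863] [ 0.03406148  0.36961954 -0.53698111  2.09609209  0.27886195  0.74397283
 -1.50726118]
1.6 [0.4353 0.1146]
t 16.7 pos [0.4294 0.1173 0.1697] yaw 0.7439 w 0.0087 q7 -1.51 TOGO [0.08 0.2  0.  ] turn 0
1.68 [0.4315 0.1184]
t 16.7 pos [0.4294 0.1173 0.1697] yaw 0.7439 w 0.0087 q7 -1.51 TOGO [0.08 0.02 0.  ] turn 0
```

jog_arm(motion=[[0, 0, 0, 0, 0.5], [0, 0, 0, 0, 0.5], [0, 0, 0, 0, 0.5], [0, 0, -1, 0, 0.5], [0, 0, -1, 0, 0.5], [0, 0, -1, 0, 0.6], [0, 0, 0, -1, 0.6], [0, 0, 0, -1, 0.6], [0, 0, 0, -1, 0.6], [0, 0, 0, -1, 0.6], [0, 0, 0, -1, 0.6], [0, 0, 0, -1, 0.6]])

```text
clock: 17.9
position: [0.4298, 0.1181, 0.2589]
tool_rot: [3.141, -0.001, 1.229]
force: [0.1, 1.2, 0.4]
grip_width: 0.0512
finger_force: 0.0
```

```bash
cat >> h.py <<'E'
def caps(c):
    h=cv2.cvtColor(c[0],cv2.COLOR_RGB2HSV); M=cv2.inRange(h,(5,135,50),(14,255,255))
    for k in cv2.findContours(M,0,1)[0]:
        if 150<cv2.contourArea(k)<450:
            r=cv2.minAreaRect(k); P=np.array([onz(c,q,.02) for q in cv2.boxPoints(r)]); e=P[1]-P[0]
            print("cap px",np.round(r[0],1),"ctr",P.mean(0).round(4),"side",round(np.linalg.norm(e),3),round(np.linalg.norm(P[2]-P[1]),3),"yaw",round((np.arctan2(e[1],e[0])+np.pi/4)%(np.pi/2)-np.pi/4,3))
E
python3 - <<'E'
from h import *
c=grab("top"); caps(c); save(c[0],"top6.png"); togo(.425,-.1915,.15,1.40)
E
```

```text
cap px [323.8 252.1] ctr [ 0.4253 -0.1915  0.02  ] side 0.059 0.059 yaw -0.182
cap px [380.8 209.4] ctr [ 0.5689 -0.3914  0.02  ] side 0.062 0.061 yaw -0.244
t 17.95 pos [0.4298 0.1181 0.2588] yaw 1.2345 w 0.0514 q7 -0.93 TOGO [-9.79  3.25  3.63] turn -2.07
```

View pics/top6.png

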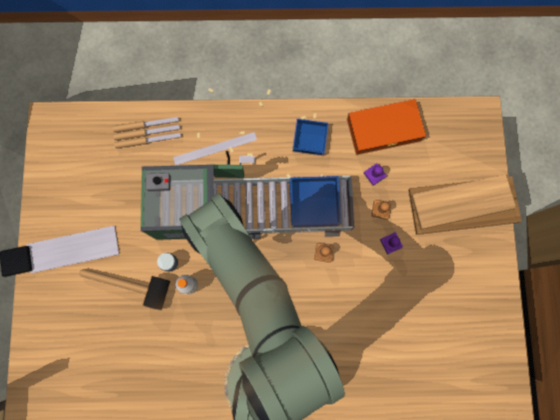

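Only two brown caps are on the bench: (324,252) and (381,209). The area the arm hid before is empty. Now to the nearer one.

jog_arm(motion=[[-1, 0.3, 0, 0, 0.6], [-1, 0.3, 0, 0, 0.6], [-1, 0.3, 0, 0, 0.6], [-1, 0.3, 0, 0, 0.6], [-1, 0.3, 0, 0, 0.6], [-1, 0.35, 0.5, 0, 0.6], [-1, 0.35, 0.5, 0, 0.6], [-1, 0.35, 0.5, 0, 0.6], [-1, 0.35, 0.7, 0, 0.6], [-0.8, 0.35, 0.7, 0, 0.6], [0, 0, 0, -1, 0.6], [0, 0, 0, -1, 0.6]])

```text
clock: 19.15
position: [0.4218, -0.192, 0.171]
tool_rot: [-3.141, -0.001, 1.386]
force: [-0.6, 0.1, -0.0]
grip_width: 0.0514
finger_force: 0.0
```

```bash
python3 - <<'E'
from h import *
togo(.4253,-.1915,.038,1.39)
s=grab("side"); print("expected stem top px",proj(s,(.4253,-.1915,.08)))
h=cv2.cvtColor(s[0],cv2.COLOR_RGB2HSV); u,v=map(int,proj(s,(.4253,-.1915,.08)))
m=cv2.inRange(h[v-25:v+35,u-25:u+25],(3,120,40),(14,255,255)); ys,xs=np.nonzero(m[:26]); print("stem mean u",xs.mean()+u-25,xs.min()+u-25,xs.max()+u-25,"top v",ys.min()+v-25)
E
```

```text
t 19.15 pos [ 0.4218 -0.192   0.171 ] yaw 1.386 w 0.0514 q7 -0.14 TOGO [0.04 0.11 4.43] turn -0.05
expected stem top px [331.13015424 201.7280022 ]
stem mean u 306.6 306 308 top v 177
```

jog_arm(motion=[[0, 0.1, 1, 0, 0.6], [0, 0, 1, 0, 0.6], [0, 0, 1, 0, 0.6], [0, 0, 1, 0, 0.6], [0, 0, 0.4, 0, 0.6], [0, 0, 0, 0, 0], [0, 0, 0, 0, 0], [0, 0, 0, 0, 0], [0, 0, 0, 0, 0], [0, 0, 0, 0, 0], [0, 0, 0, 0, 0]], newtons=40)

```text
clock: 20.3
position: [0.4253, -0.1922, 0.0401]
tool_rot: [3.141, -0.0, 1.386]
force: [-0.6, 0.8, -2.0]
grip_width: 0.031
finger_force: 39.6
```

jog_arm(motion=[[0, 0, -1, 0, 0], [0, 0, -1, 0, 0], [0, 0, -1, 0, 0], [0, 0, -1, 0, 0], [0, 0, -1, -1, 0], [0, 0, 0, -1, 0], [0, 0, 0, -0.4, 0]])

```text
clock: 21.0
position: [0.4252, -0.1924, 0.1904]
tool_rot: [3.14, 0.001, 1.58]
force: [-0.4, 0.9, -2.2]
grip_width: 0.031
finger_force: 40.4
```

```bash
python3 - <<'E'
from h import *
c=grab("top"); h=cv2.cvtColor(c[0],cv2.COLOR_RGB2HSV); m=cv2.inRange(h,(100,110,40),(125,255,255))
for k in cv2.findContours(m,0,1)[0]:
    if 1200<cv2.contourArea(k)<3500:
        b=cv2.boxPoints(cv2.minAreaRect(k)); P=np.array([onz(c,q,.105) for q in b]); print(P.round(3).tolist(),P.mean(0).round(4))
T=P.mean(0); print("tray in cab", np.array([[np.cos(CY),np.sin(CY)],[-np.sin(CY),np.cos(CY)]])@(T[:2]-C0))
togo(T[0],T[1]+.037,.105,np.pi/2+CY)
E
```

```text
[[0.662, -0.077, 0.105], [0.668, -0.238, 0.105], [0.509, -0.24, 0.105], [0.504, -0.081, 0.105]] [ 0.5856 -0.159   0.105 ]
tray in cab [ 0.00059204 -0.33304286]
t 21.05 pos [ 0.4248 -0.1922  0.1897] yaw 1.5804 w 0.0313 q7 0.04 TOGO [2.29 5.38 2.82] turn -0.03
```

jog_arm(motion=[[0.4, 0.9, 0, 0, 0], [0.4, 0.9, 0, 0, 0], [0.4, 0.9, 0, 0, 0], [0.4, 0.9, 0, 0, 0], [0.4, 0.9, 0, 0, 0], [0.3, 0.85, 0, 0, 0], [0, 0, 0, 0, 0]])

```text
clock: 21.75
position: [0.5871, -0.1195, 0.1885]
tool_rot: [-3.142, -0.002, 1.579]
force: [-0.8, 0.8, -2.2]
grip_width: 0.0314
finger_force: 40.5
```

```bash
python3 - <<'E'
from h import *
togo(.5855,-.122,.102,np.pi/2+CY)
E
```

```text
t 21.75 pos [ 0.5871 -0.1195  0.1885] yaw 1.5788 w 0.0314 q7 -0.18 TOGO [-0.08 -0.06  2.88] turn -0.05
```

jog_arm(motion=[[-0.08, -0.06, 1, 0, 0], [0, 0, 1, 0, 0], [0, 0, 0.6, 0, 0], [0, 0, 0.2, 0, 0], [0, 0, 0.1, 0, 0], [0, 0, 0, 0, 0]])

```text
clock: 22.35
position: [0.5834, -0.1244, 0.1031]
tool_rot: [3.141, -0.0, 1.577]
force: [-1.1, -0.1, -1.4]
grip_width: 0.031
finger_force: 40.5
```

jog_arm(motion=[[0, 0, 0, 0, 0.6], [0, 0, 0, 0, 0.6], [0, 0, 0, 0, 0.6], [0, 0, -1, 0, 0.6], [0, 0, -1, 0, 0.6], [0, 0, -1, 0, 0.6], [-1, 0, -1, 0, 0.6], [-1, 0, 0, 0, 0.6], [-1, 0, 0, 0, 0.6], [-1, 0, 0, 0, 0.6]])

```text
clock: 23.35
position: [0.5841, -0.2457, 0.2234]
tool_rot: [3.14, 0.0, 1.578]
force: [0.9, 0.9, -0.4]
grip_width: 0.0509
finger_force: 0.0
```

```bash
python3 - <<'E'
from h import *
c=grab("top"); caps(c); togo(.569,-.3914,.15,1.33)
E
```

```text
cap px [304. 203.] ctr [ 0.5949 -0.1292  0.02  ] side 0.055 0.056 yaw -0.014
t 23.4 pos [ 0.5832 -0.2516  0.2229] yaw 1.5728 w 0.0513 q7 0.05 TOGO [-4.66 -0.48  2.43] turn 3.03
```

```bash
python3 - <<'E'
from h import *
c=grab("top"); s=grab("side"); print(proj(c,(.569,-.391,.02)),proj(s,(.569,-.391,.04)))
a=cv2.resize(c[0][160:280,280:420],(560,480)); b=cv2.resize(s[0][150:270,250:310],(240,480)); save(np.hstack([a,b]),"c7.png")
E
```

```text
[380.70415401 209.30263767] [303.03827318 179.96057285]
```

View pics/c7.png

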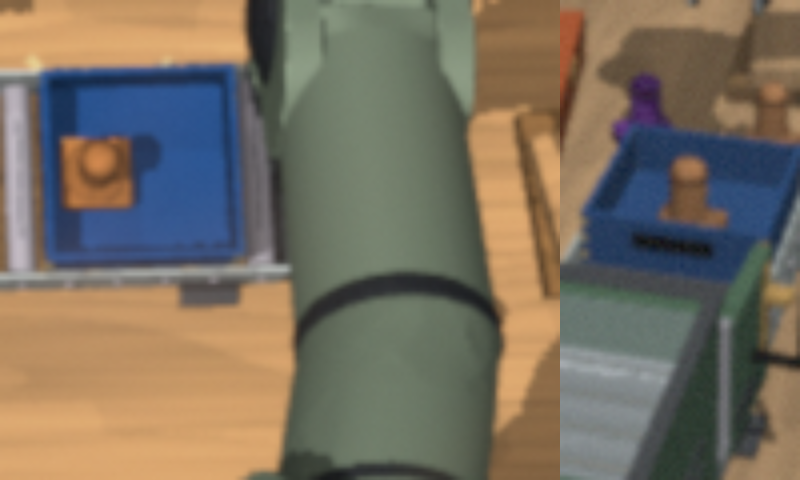

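Cap A stands upright in the tray; the side crop shows cap B at image (303,178), where expected (303,180) – unmoved. Go for it.

jog_arm(motion=[[-0.95, -0.1, 0, 0, 0.6], [-0.95, -0.1, 0, 0, 0.6], [-0.95, -0.1, 0, 0, 0.6], [-0.95, -0.1, 0.5, 0, 0.6], [-0.86, -0.1, 1, 0, 0.6], [0, 0, 0.9, 1, 0.6], [0, 0, 0, 1, 0.6], [0, 0, 0, 1, 0.6], [0, 0, 0, 0, 0.6]])

```text
clock: 24.4
position: [0.5707, -0.3831, 0.1509]
tool_rot: [3.141, -0.001, 1.338]
force: [-0.3, 0.9, -0.4]
grip_width: 0.0512
finger_force: 0.0
```

```bash
python3 - <<'E'
from h import *
togo(.569,-.3914,.040,1.33)
s=grab("side"); save(cv2.resize(s[0][130:210,260:340],(560,560),interpolation=cv2.INTER_CUBIC),"c8.png")
E
```

```text
t 24.4 pos [ 0.5707 -0.3831  0.1509] yaw 1.3376 w 0.0512 q7 0.03 TOGO [-0.28  0.01  3.7 ] turn 0.1
```

View pics/c8.png

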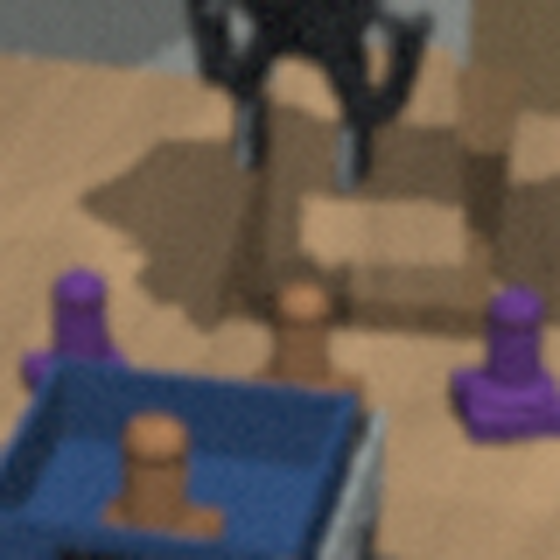

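The gripper (pads at crop (250,150) and (350,165)) is centred over the brown stem at (303,300). Descend and grip.

jog_arm(motion=[[-0.28, 0, 1, 0, 0.6], [0, 0, 1, 0, 0.6], [0, 0, 1, 0, 0.6], [0, 0, 0.7, 0, 0.6], [0, 0, 0, 0, 0.6], [0, 0, 0, 0, 0], [0, 0, 0, 0, 0], [0, 0, 0, 0, 0], [0, 0, 0, 0, 0], [0, 0, 0, 0, 0]])

```text
clock: 25.45
position: [0.569, -0.3927, 0.041]
tool_rot: [3.14, 0.0, 1.338]
force: [-0.1, -0.5, 8.3]
grip_width: 0.0311
finger_force: 40.4
```

jog_arm(motion=[[0, 0, -1, 0, 0], [0, 0, -1, 0, 0], [0, 0, -1, 0, 0], [0, 0, -1, 0, 0], [0, 0, -1, -1, 0], [0, 0, 0, -1, 0], [0, 0, 0, -1, 0], [0, 0, 0, 0, 0]])

```text
clock: 26.25
position: [0.5681, -0.3926, 0.1902]
tool_rot: [3.141, -0.0, 1.579]
force: [-0.5, 0.2, -1.7]
grip_width: 0.0312
finger_force: 40.2
```

```bash
python3 - <<'E'
from h import *
togo(.585,-.197,.103,np.pi/2+CY)
E
```

```text
t 26.25 pos [ 0.5681 -0.3926  0.1902] yaw 1.5794 w 0.0312 q7 0.27 TOGO [6.51 0.62 2.91] turn -0.04
```

jog_arm(motion=[[0.93, 0.1, 0, 0, 0], [0.93, 0.1, 0, 0, 0], [0.93, 0.1, 0, 0, 0], [0.93, 0.1, 0, 0, 0], [0.93, 0.1, 0, 0, 0], [0.93, 0.1, 0, 0, 0], [0.93, 0, 0, 0, 0], [0, 0, 0, 0, 0]])

```text
clock: 27.05
position: [0.5853, -0.1926, 0.1903]
tool_rot: [3.141, -0.002, 1.58]
force: [-0.2, 0.2, -1.3]
grip_width: 0.0309
finger_force: 40.2
```

```bash
python3 - <<'E'
from h import *
togo(.585,-.197,.103,np.pi/2+CY)
E
```

```text
t 27.05 pos [ 0.5853 -0.1926  0.1903] yaw 1.5802 w 0.0309 q7 -0.05 TOGO [-0.15 -0.01  2.91] turn -0.03
```

jog_arm(motion=[[-0.15, 0, 1, 0, 0], [0, 0, 1, 0, 0], [0, 0, 0.6, 0, 0], [0, 0, 0.2, 0, 0], [0, 0, 0.1, 0, 0], [0, 0, 0, 0, 0]])

```text
clock: 27.65
position: [0.5852, -0.2017, 0.1033]
tool_rot: [3.141, -0.0, 1.577]
force: [-0.2, -0.6, -1.5]
grip_width: 0.0309
finger_force: 40.2
```

jog_arm(motion=[[0, 0, 0, 0, 0.6], [0, 0, 0, 0, 0.6], [0, 0, 0, 0, 0.6], [0, 0, -1, 0, 0.6], [0, 0, -1, 0, 0.6], [0, 0, -1, 0, 0.6], [-1, 0, -0.5, 0, 1], [-1, 0, 0, 0, 1], [-1, 0, 0, 0, 1], [-1, 0, 0, 0, 1], [-0.5, 0, 0, -1, 1], [0, 0, 0, -1, 1]])

```text
clock: 28.85
position: [0.5851, -0.3394, 0.2076]
tool_rot: [-3.142, 0.001, 1.738]
force: [-0.6, -0.2, 0.0]
grip_width: 0.0854
finger_force: 0.0
```

jog_arm(motion=[[0, 0, 0, -1, 1], [0, 0, 0, -1, 1], [0, 0, 0, -1, 1], [0, 0, 0, -1, 1], [0, 0, 0, -1, 1], [0, 0, 0, -1, 1], [0, 0, 0, -1, 1], [0, 0, 0, -1, 1], [0, 0, 0, -1, 1], [0, 0, 0, -1, 1], [0, 0, 0, -1, 1], [0, 0, 0, -1, 1]])

```text
clock: 30.05
position: [0.5858, -0.3366, 0.208]
tool_rot: [3.141, 0.0, 2.701]
force: [0.0, -0.2, 0.1]
grip_width: 0.0855
finger_force: 0.0
```

```bash
cat >> h.py <<'E'
def tray():
    c=grab("top"); h=cv2.cvtColor(c[0],cv2.COLOR_RGB2HSV); m=cv2.inRange(h,(100,110,40),(125,255,255))
    for k in cv2.findContours(m,0,1)[0]:
        x,y,w,hh=cv2.boundingRect(k)
        if cv2.contourArea(k)>300 and y>160:
            b=cv2.boxPoints(cv2.minAreaRect(k)); P=np.array([onz(c,q,.105) for q in b]); print("tray area",cv2.contourArea(k),"u",x,x+w,"v",y,y+hh,P.mean(0).round(4),"span",np.ptp(P,0).round(3)[:2])
    return c
E
python3 - <<'E'
from h import *
c=tray(); caps(c); togo(.585,-.31,.08,np.pi+CY)
s=grab("side"); save(np.hstack([cv2.resize(c[0][160:260,270:370],(400,400)),cv2.resize(s[0][150:250,240:340],(400,400))]),"c9.png")
E
```

```text
tray area 2218.5 u 290 340 v 177 226 [ 0.5858 -0.1588  0.105 ] span [0.162 0.161]
cap px [304. 203.] ctr [ 0.5949 -0.1292  0.02  ] side 0.055 0.056 yaw -0.014
cap px [327.5 202. ] ctr [ 0.5972 -0.2099  0.02  ] side 0.058 0.056 yaw -0.014
t 30.1 pos [ 0.5858 -0.3367  0.2079] yaw 2.7061 w 0.0855 q7 1.18 TOGO [0.4  0.8  4.26] turn -5.59
```

View pics/c9.png

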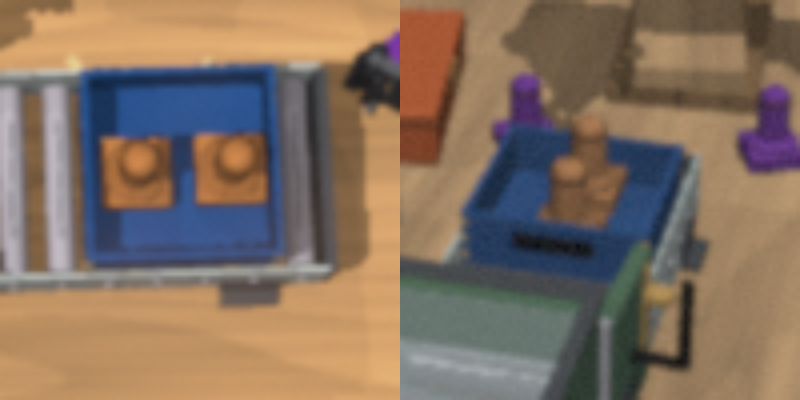

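Both caps stand upright, side by side in the tray. Now turn, and come down behind the rear wall.

jog_arm(motion=[[0, 0, 0, -1, 1], [0, 0, 0, -1, 1], [0, 0, 0, -1, 1], [0, 0, 0, -1, 1], [0, 0, 0, -1, 1], [0, 0, 0, -0.6, 1], [0, 0.8, 0, 0, 1], [0, 0, 1, 0, 1], [0, 0, 1, 0, 1], [0, 0, 1, 0, 1], [0, 0, 1, 0, 1], [0, 0, 0.4, 0, 1]])

```text
clock: 31.35
position: [0.5846, -0.3122, 0.0732]
tool_rot: [3.14, -0.002, -3.139]
force: [0.0, 0.2, -0.3]
grip_width: 0.0852
finger_force: 0.0
```

```bash
python3 - <<'E'
from h import *
togo(.585,-.30,.066,np.pi+CY); print(bot.observe()["force"])
E
```

```text
t 31.35 pos [ 0.5846 -0.3122  0.0732] yaw -3.1394 w 0.0852 q7 1.44 TOGO [-0.01  0.41  0.24] turn -0.12
[ 0.0471922   0.18261951 -0.34875672]
```

Test push at ~0.1 m/s to learn how the tray coasts.

jog_arm(motion=[[0, 0.2, 0.2, 0, 1], [0, 0.2, 0, 0, 1], [0, 0.2, 0, 0, 1], [0, 0.3, 0, 0, 1], [0, 0.35, 0, 0, 1], [0, 0.35, 0, 0, 1], [0, 0.35, 0, 0, 1], [0, 0.35, 0, 0, 1], [0, 0, 0, 0, 1], [0, -0.3, 0, 0, 1]])

```text
clock: 32.35
position: [0.5858, -0.2514, 0.0699]
tool_rot: [3.141, 0.0, -3.135]
force: [0.2, 0.3, 0.2]
grip_width: 0.0851
finger_force: 0.0
```

```bash
python3 - <<'E'
from h import *
togo(.584,.105,.066,np.pi+CY); print(bot.observe()["force"]); tray(); tray(); tray(); c=tray(); caps(c)
E
```

```text
t 32.35 pos [ 0.5858 -0.2514  0.0699] yaw -3.1351 w 0.0851 q7 1.33 TOGO [-0.02 11.88  0.13] turn -0.07
[0.22616373 0.30684298 0.23756069]
tray area 2227.0 u 273 323 v 177 227 [ 0.5835 -0.1012  0.105 ] span [0.163 0.161]
tray area 2227.0 u 273 323 v 177 227 [ 0.5835 -0.1012  0.105 ] span [0.163 0.161]
tray area 2224.0 u 273 323 v 177 227 [ 0.5835 -0.1012  0.105 ] span [0.163 0.161]
tray area 2226.0 u 273 323 v 177 227 [ 0.5835 -0.1012  0.105 ] span [0.163 0.161]
cap px [309.5 202.5] ctr [ 0.5963 -0.1481  0.02  ] side 0.058 0.052 yaw -0.014
cap px [286. 203.] ctr [ 0.5957 -0.0676  0.02  ] side 0.056 0.055 yaw -0.017
```

jog_arm(motion=[[0, 0.2, 0.1, 0, 1], [0, 0.2, 0, 0, 1], [0, 0.3, 0, 0, 1], [0, 0.45, 0, 0, 1], [0, 0.6, 0, 0, 1], [0, 0.75, 0, 0, 1], [0, 0.9, 0, 0, 1], [0, 0, 0, 0, 1], [0, 0, 0, 0, 1], [0, 0, 0, 0, 1], [0, 0, 0, 0, 1]])

```text
clock: 33.65
position: [0.585, -0.1511, 0.0667]
tool_rot: [3.141, 0.0, -3.138]
force: [-1.0, 0.4, -0.3]
grip_width: 0.0855
finger_force: 0.0
```

```bash
python3 - <<'E'
from h import *
togo(.584,.105,.066,np.pi+CY); tray(); c=tray(); caps(c)
E
```

```text
t 33.65 pos [ 0.585  -0.1511  0.0667] yaw -3.1382 w 0.0855 q7 1.14 TOGO [0.   8.54 0.02] turn -0.11
tray area 2290.5 u 238 288 v 178 228 [0.5818 0.0115 0.105 ] span [0.165 0.161]
tray area 2290.5 u 238 288 v 178 228 [0.5818 0.0115 0.105 ] span [0.165 0.161]
cap px [276.  203.5] ctr [ 0.5945 -0.0333  0.02  ] side 0.055 0.052 yaw -0.014
cap px [252. 204.] ctr [0.5939 0.0488 0.02  ] side 0.056 0.055 yaw -0.004
```

Coast is about 25 mm at 0.25 m/s, so the final stretch past the hood can be rolled. Bring the tray nearer gently first.

jog_arm(motion=[[0, 0.3, 0, 0, 1], [0, 0.3, 0, 0, 1], [0, 0.3, 0, 0, 1], [0, 0.3, 0, 0, 1], [0, 0.3, 0, 0, 1], [0, 0.3, 0, 0, 1], [0, 0.3, 0, 0, 1], [0, 0.3, 0, 0, 1], [0, 0.3, 0, 0, 1], [0, 0, 0, 0, 1], [0, 0, 0, 0, 1]])

```text
clock: 34.85
position: [0.5849, -0.0693, 0.0669]
tool_rot: [3.141, 0.001, -3.137]
force: [0.1, 0.1, 0.4]
grip_width: 0.0854
finger_force: 0.0
```

```bash
python3 - <<'E'
from h import *
togo(.584,.105,.066,np.pi+CY); c=tray(); caps(c); save(c[0][130:290,100:420].repeat(2,0).repeat(2,1),"c10.png")
E
```

```text
t 34.85 pos [ 0.5849 -0.0693  0.0669] yaw -3.1369 w 0.0854 q7 0.99 TOGO [0.   5.81 0.03] turn -0.09
tray area 1861.5 u 220 270 v 178 228 [0.5826 0.07   0.105 ] span [0.165 0.161]
cap px [234. 205.] ctr [0.5913 0.1103 0.02  ] side 0.055 0.056 yaw -0.014
cap px [257.5 204. ] ctr [0.5937 0.03   0.02  ] side 0.051 0.056 yaw -0.014
```

View pics/c10.png

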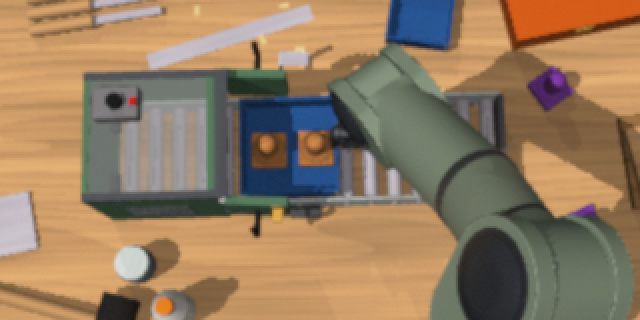

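Both doors stand open and the tray with both caps upright is at the doorway (crop (290,147)). Final push with a smooth ramp to 0.3 m/s, stopping short of the hood.

jog_arm(motion=[[0, 0.2, 0, 0, 1], [0, 0.4, 0, 0, 1], [0, 0.6, 0, 0, 1], [0, 0.75, 0, 0, 1], [0, 0.9, 0, 0, 1], [0, 1, 0, 0, 1], [0, 1, 0, 0, 1], [0, 0.9, 0, 0, 1], [0, 0, 0, 0, 1], [0, 0, 0, 0, 1], [0, 0, 0, 0, 1]])

```text
clock: 36.0
position: [0.584, 0.1023, 0.0668]
tool_rot: [-3.142, 0.0, -3.138]
force: [0.3, 0.0, 0.3]
grip_width: 0.085
finger_force: 0.0
```

```bash
python3 - <<'E'
from h import *
togo(.584,.105,.066,np.pi+CY); print(bot.observe()["force"]); c=tray(); caps(c); print("home",cab(0,.092))
E
```

```text
t 36.0 pos [0.584  0.1023 0.0668] yaw -3.1381 w 0.085 q7 0.7 TOGO [-0.    0.09  0.03] turn -0.11
[0.2819196  0.0145651  0.26103517]
home [0.57989603 0.26599338]
```

jog_arm(motion=[[0, -0.8, 0, 0, 1], [0, -1, 0, 0, 1], [0, -1, 0, 0, 1], [0, -1, 0, 0, 1], [0, -1, 0, 0, 1], [0, -1, -1, 0, 1], [0, -1, -1, 0, 1], [0, -1, -1, 0, 1], [0, -1, -1, 0, 1], [0, -1, -1, 0, 1], [0, -1, 0, 0, 1], [0, -1, 0, 0, 1]])

```text
clock: 37.25
position: [0.5851, -0.2536, 0.2178]
tool_rot: [-3.141, 0.002, -3.139]
force: [-0.1, -0.8, -0.4]
grip_width: 0.0855
finger_force: 0.0
```

```bash
python3 - <<'E'
from h import *
c=grab("top"); s=grab("side")
a=cv2.resize(c[0][150:250,130:250],(480,400),interpolation=cv2.INTER_CUBIC); b=cv2.resize(s[0][205:335,185:300],(320,362),interpolation=cv2.INTER_CUBIC); b=cv2.copyMakeBorder(b,0,38,0,0,0)
save(np.hstack([a,b]),"c11.png")
# predicted image of home tray rear wall top outer edge, and per-mm shift
for y in(.012,.0,-.01): print(y,[((proj(c,(*cab(x,y),.105))-[130,150])*4).round(0) for x in(-.08,.08)])
# blueness profile along u, middle rows
im=c[0].astype(int); 
for v in(195,200,206): print(v,[(u,(im[v,u,2]-im[v,u,0])) for u in range(140,226,2)])
E
```

```text
0.012 [array([315., 311.]), array([315., 118.])]
0.0 [array([330., 310.]), array([329., 117.])]
-0.01 [array([343., 310.]), array([342., 117.])]
195 [(140, np.int64(-82)), (142, np.int64(-2)), (144, np.int64(4)), (146, np.int64(1)), (148, np.int64(2)), (150, np.int64(0)), (152, np.int64(1)), (154, np.int64(1)), (156, np.int64(0)), (158, np.int64(2)), (160, np.int64(33)), (162, np.int64(24)), (164, np.int64(32)), (166, np.int64(39)), (168, np.int64(39)), (170, np.int64(39)), (172, np.int64(39)), (174, np.int64(39)), (176, np.int64(39)), (178, np.int64(39)), (180, np.int64(39)), (182, np.int64(3)), (184, np.int64(-38)), (186, np.int64(-36)), (188, np.int64(-42)), (190, np.int64(-43)), (192, np.int64(-38)), (194, np.int64(-36)), (196, np.int64(-38)), (198, np.int64(-42)), (200, np.int64(-11)), (202, np.int64(32)), (204, np.int64(7)), (206, np.int64(5)), (208, np.int64(4)), (210, np.int64(6)), (212, np.int64(6)), (214, np.int64(1)), (216, np.int64(-9)), (218, np.int64(-53)), (220, np.int64(-54)), (222, np.int64(-10)), (224, np.int64(2))]
200 [(140, np.int64(-74)), (142, np.int64(0)), (14
[... 1079 characters left out ...]
p.int64(33)), (162, np.int64(23)), (164, np.int64(29)), (166, np.int64(-14)), (168, np.int64(-38)), (170, np.int64(-44)), (172, np.int64(-43)), (174, np.int64(-36)), (176, np.int64(-28)), (178, np.int64(-31)), (180, np.int64(-40)), (182, np.int64(-40)), (184, np.int64(-37)), (186, np.int64(-39)), (188, np.int64(-39)), (190, np.int64(-38)), (192, np.int64(-42)), (194, np.int64(-42)), (196, np.int64(-42)), (198, np.int64(-42)), (200, np.int64(-38)), (202, np.int64(16)), (204, np.int64(7)), (206, np.int64(6)), (208, np.int64(5)), (210, np.int64(5)), (212, np.int64(5)), (214, np.int64(-1)), (216, np.int64(-8)), (218, np.int64(-56)), (220, np.int64(-57)), (222, np.int64(-11)), (224, np.int64(1))]
```

View pics/c11.png

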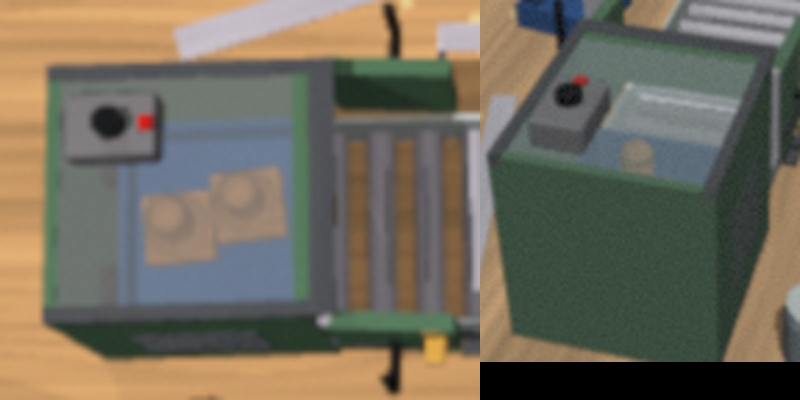

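Through the clear roof, both caps stand upright in the tray, whose front edge is at crop x≈117 (image u≈159.2), adjoining the grey stops at (107,175) and (107,290). Both doors stand wide open. Check the front edge against home.

```bash
python3 - <<'E'
from h import *
c=grab("top"); im=c[0].astype(int)
for v in(190,200,212): print(v,[(u,int(im[v,u,2]-im[v,u,0])) for u in range(156,164)])
for y in(.172,.166,.160,.15): print(y,[proj(c,(*cab(x,y),.105)).round(1) for x in(-.05,0,.03)])
# rear inner face of floor / dark column for a second check
print([ (u,im[200,u].tolist()) for u in range(198,210)])
for y in(.012,.018): print(y,proj(c,(*cab(0,y),.105)).round(1))
print("stop px?",[(u,im[194,u].tolist()) for u in range(152,162)])
E
```

```text
190 [(156, -1), (157, -1), (158, 2), (159, 6), (160, 9), (161, 9), (162, 6), (163, 8)]
200 [(156, 1), (157, 1), (158, 2), (159, 19), (160, 33), (161, 32), (162, 25), (163, 23)]
212 [(156, 1), (157, 1), (158, 3), (159, 18), (160, 32), (161, 28), (162, 22), (163, 24)]
0.172 [array([159.2, 219.8]), array([159.4, 204.6]), array([159.6, 195.6])]
0.166 [array([161.1, 219.7]), array([161.3, 204.5]), array([161.4, 195.5])]
0.16 [array([162.9, 219.7]), array([163.1, 204.5]), array([163.2, 195.5])]
0.15 [array([166. , 219.6]), array([166.2, 204.4]), array([166.3, 195.4])]
[(198, [157, 134, 118]), (199, [155, 133, 116]), (200, [142, 126, 115]), (201, [120, 122, 131]), (202, [105, 123, 136]), (203, [95, 122, 114]), (204, [90, 123, 95]), (205, [89, 123, 94]), (206, [87, 116, 93]), (207, [84, 98, 90]), (208, [83, 86, 89]), (209, [83, 84, 88])]
0.012 [208.8 203.3]
0.018 [206.9 203.4]
stop px? [(152, [110, 117, 111]), (153, [110, 116, 111]), (154, [109, 115, 110]), (155, [108, 110, 108]), (156, [106, 106, 106]), (157, [106, 106, 106]), (158, [104, 105, 106]), (159, [105, 113, 124]), (160, [106, 119, 139]), (161, [105, 117, 136])]
```

The front edge reads u≈159.0 against 159.4 predicted for home, about 1 mm off, so the tray is home. Handing in.

```bash
python3 -c "
from workcell import bot
print(bot.job_done())"
```

```text
the job is handed in; nothing more can be done
None
```

The job is handed in at about 37 s of the 210 s: both doors wide open (about 1.68 rad), both brown caps upright in the tray, the tray within about 1 mm of home, and the mallet, glue bottle and tin not touched. The last few centimetres were rolled rather than pushed, because the hood blocks the gripper there. The hand-in returned no verdict.

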